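# Dial the bay code on the picking bench's thumbwheel block

## Task

The next order goes to bay 3-5-2: roll the three thumbwheels of the blue code block so that 3 (left), 5 (middle) and 2 (right), as read from the robot's side, face squarely up between the red marks. Leave the tote, the carton and the stock terminal where they are, and let go of the wheels when done.

Things in the scene. Friction and masses are not known exactly. Their poses are not given: they have to be found in the camera images.
- code_block: Blue housing, 3 white six-sided thumbwheels, base plate 160 x 224 mm fixed to the bench. Origin: centre of underside; x away from the robot at yaw 0, y left along the axle, z up. Axle 68 mm up at x 0; wheel centres y +64 (left), 0, -64 mm (right). Dividers 10 mm thick at y +-32, +-96 mm are 91 mm high within x +-25 mm (58 mm beyond), red marks on top; walls at x +-66 mm are 58 mm high.
- wheel_left (a joint): Turn of the left thumbwheel (rad); grows as its top rolls to block +x, away from the robot. Digit 1 is straight up at 0, 2 at 1.047, 3 at 2.094, 4 at 3.142, 5 at 4.189, 6 at 5.236, repeating every 6.283 (free for two turns either way from 0); so 3 is up at 2.094. Stays where it is left (friction, about 2 N at the rib tips).
- left_mark (a point): Fixed point on the block, x 0, y +64, z 104 mm, straight above the left wheel's axle, in line with the red marks: where the middle of the upward facet belongs. All wheels are alike. Drum 32 mm wide, six flat white facets 36 mm from the axle (corners 42 mm), each with one black digit 1 to 6, the digit's top to block +x when up.
- left_digit3 (a point): Middle of the left wheel's facet that bears digit 3, 36 mm from the axle; turns with the wheel.
- wheel_middle (a joint): Turn of the middle thumbwheel (rad); grows as its top rolls to block +x, away from the robot. Digit 1 is straight up at 0, 2 at 1.047, 3 at 2.094, 4 at 3.142, 5 at 4.189, 6 at 5.236, repeating every 6.283 (free for two turns either way from 0); so 5 is up at 4.189. Stays where it is left (friction, about 2 N at the rib tips).
- middle_mark (a point): Fixed point on the block, x 0, y 0, z 104 mm, straight above the middle wheel's axle, in line with the red marks: where the middle of the upward facet belongs. All wheels are alike. Each drum corner, midway between two digits, carries a grey radial rib 8 mm thick, 32 mm wide, out to 58 mm from the axle: a fingertip from above pushes it.
- middle_digit5 (a point): Middle of the middle wheel's facet that bears digit 5, 36 mm from the axle; turns with the wheel.
- wheel_right (a joint): Turn of the right thumbwheel (rad); grows as its top rolls to block +x, away from the robot. Digit 1 is straight up at 0, 2 at 1.047, 3 at 2.094, 4 at 3.142, 5 at 4.189, 6 at 5.236, repeating every 6.283 (free for two turns either way from 0); so 2 is up at 1.047. Stays where it is left (friction, about 2 N at the rib tips).
- right_mark (a point): Fixed point on the block, x 0, y -64, z 104 mm, straight above the right wheel's axle, in line with the red marks: where the middle of the upward facet belongs. All wheels are alike. With a digit squarely up, its facet is level at height 104 mm and the ribs beside it lean 30 degrees out, tips at block x +-29 mm, height 118 mm.
- right_digit2 (a point): Middle of the right wheel's facet that bears digit 2, 36 mm from the axle; turns with the wheel.
- tote: Loose open blue tote 200 x 150 x 85 mm, bystander. Origin: centre of its underside.
- carton: Loose closed cardboard carton 120 x 160 x 70 mm, bystander. Origin: centre of its underside.
- scanner: Loose grey hand-held stock terminal lying flat, 70 x 150 x 22 mm, bystander. Origin: centre of its underside.

How it is judged:
By the outcome, as a careful person would: the job done as asked, in the order asked, and still so for the second after the job is handed in, with the robot touching nothing.
It also fails if it takes over 54 s, if anything falls off the work surface, if the arm or the gripper's body presses on something with over 40 N, if the wrist force passes 120 N, or if a joint passes its speed limit or range.

## Robot

A 6-joint arm with a two-finger parallel gripper is mounted at the origin on the work surface. World frame = base frame: x ahead of the robot, y to its left, z up, the work surface at z = 0. Lengths are in m, angles in degrees, forces in N, time in s.
With the tool pointing down it reaches from about 0.4 to 0.825 m from the base axis. Payload 7 kg.
Tool frame: the origin (TCP) lies midway between the tips of the shut fingers; the grasp point (between the pads) lies r.grip_depth behind it (r.grip_depth is the distance from the TCP to the grasp point, in m); z points along the fingers, y is the direction in which the jaws open and shut (so a half turn about z gives the same grasp; the last joint's range is limited). The gripper opens to 88 mm and grips with 3 to 60 N. Pads are 19 mm wide; open, the fingers measure 130 mm over their backs; the gripper's body (78 mm by 193 mm) begins 47 mm behind the grasp point.
Start: joints at [-49.899, 20.546, 0.682, 0, -70.136, -16.507], TCP at [0.27, -0.619, 0.227] pointing down, gripper open.
Joint ranges: [-176.03, 176.03], [-82.01, 121.73], [-58.28, 71.71], [-173.87, 95.51], [-174.79, -0.11], [-173.66, 173.66]. Speed limits (degrees/s): [136.94, 136.94, 172.46, 180, 180, 180].

## Interface

Orientations are given as [roll, pitch, yaw] about the fixed x, y, z axes, in that order (R = Rz(yaw) Ry(pitch) Rx(roll)).
In Python, from plant import r, imaging, close_job gives the robot as it stands.
- The arm moves only by the tool step_arm, never from a script. Its argument "commands" is a list of rows, each a list of 2 entries, a list of its own where there are three numbers: the shift along the tool's x, y, z in mm, then the turn about the tool's z in degrees. In form: [[[x, y, z], twist], ...]. A call has 1 to 20 rows; each row shifts and turns the commanded pose from where the row before left it, along the tool's axes as they then stand; what a row does not reach is not made up. A row lasts 1/8 s, in which the tool goes at most 62.5 mm and 10.7 degrees, less where a joint would pass 70% of its speed; a pose out of reach is approached as far as the arm can. A call with a gripper value outside its range is refused whole. "gripper" is the closure, from 0 (fully open) to 1 (shut), set as the call begins (left out, the last holds). The fingers move at their own pace and stop on an object; "grip_force" is the grip in N (left out, the last holds). Time passes only in rows, so rows that do not move let the fingers close. It gives the time, the measured TCP pose, the force and the opening at its end, in the units of the state.
- r.get_state(): the state, without advancing time (a new reading comes with each control period).
- imaging.capture(name): name is "scene" or "side" or "wrist"; returns a dict with "img" (480x640x3 uint8, red, green, blue), "z_map" (480x640 float32, m along the optical axis (not along the pixel's ray), 0 where there is no reading), "vfov" (degrees; the focal length in pixels is half the picture's height over the tangent of half this angle, whatever the lens; pixels are square), "cx", "cy" (the principal point, pixels), "extrinsics" (4x4, takes a point from camera to world coordinates); the wrist camera has in their place "T_tool_cam" (4x4, takes a point from camera to tool coordinates, whose origin is the TCP and whose axes are the flange's). Camera axes: x right, y down, z forward; pixel columns grow to the right and rows downward; lengths in m; the calibration is good to about 2 mm. A picture is of the moment at which its call begins: read the wrist's pose just before it.
- close_job(): hands the job in, once; it reports no verdict.
The state is a dict: "time_s": time; "joints": joint angles; "qd": joint speeds; "joint_torque": joint torques, N m; "tcp_pos": TCP position; "eef_rot": TCP orientation; "contact_force": force on the tool from outside, world axes, zero at the start; "moment": the same for the moment, N m; "gripper_width": finger opening in m.
Only numpy, scipy, OpenCV 4.12 (cv2) and the standard library are available. Lean on these libraries where they do the work, as an engineer would, in place of code of your own. Each camera call takes 0.05 s, during which the arm holds its last target.

## Working session

There is one attempt and no reset: what is moved stays moved. The work goes in short steps, Python scripts to look and compute and a tool call to move; the robot and the scene stay as the last step left them, time stands still between calls to the robot, and variables do not carry over. Pictures are saved under pics/ and viewed, and the job is handed in when it is done.

Besides the shell and the picture viewer there is one more tool, called as name([rows], argument=value, ...), one row to a line, values as JSON. step_arm: Moves the arm, as the interface text tells. Its arguments: {"type":"object","properties":{"commands":{"type":"array","items":{"type":"array"}},"gripper":{"type":"number"},"grip_force":{"type":"number"}},"required":["commands"]}

```bash
mkdir -p pics; ls; cat > h.py <<'E'
import numpy as np, cv2
from plant import r, imaging, close_job
from scipy.spatial.transform import Rotation as R
def cap(n,f=None):
    s=r.get_state(); c=imaging.capture(n)
    c['f']=240/np.tan(np.radians(c['vfov']/2))
    if n=='wrist':
        T=np.eye(4);T[:3,:3]=R.from_euler('xyz',s['eef_rot'],degrees=True).as_matrix();T[:3,3]=s['tcp_pos']
        c['E']=T@c['T_tool_cam']
    else: c['E']=np.array(c['extrinsics'])
    if f: cv2.imwrite('pics/'+f,c['img'][:,:,::-1])
    return c
def ray(c,u,v):
    d=np.array([(u-c['cx'])/c['f'],(v-c['cy'])/c['f'],1]); return c['E'][:3,3],c['E'][:3,:3]@d
def plane(c,u,v,z):
    o,d=ray(c,u,v); return o+d*(z-o[2])/d[2]
def cloud(c):
    v,u=np.mgrid[0:480,0:640]; z=c['z_map']
    P=np.stack([(u-c['cx'])/c['f']*z,(v-c['cy'])/c['f']*z,z],-1)
    return P@c['E'][:3,:3].T+c['E'][:3,3]
E
python3 - <<'E'
from h import *
print(r.get_state(), r.grip_depth)
for n in ['scene','side','wrist']:
    c=cap(n,n+'0.png'); print(n,c['f'],c['cx'],c['cy'],c['E'].round(3).tolist())
E
```

```text
pics
{'time_s': 0.0, 'joints': array([-4.99002809e+01,  2.05915779e+01,  6.32637584e-01, -1.87223557e-02,
       -7.01349082e+01, -1.65084879e+01]), 'qd': array([-0.01008984,  0.03450951,  0.00219187,  0.02644865, -0.02339591,
        0.02408059]), 'joint_torque': array([-1.62929398e-03, -5.82717812e+01,  2.93046552e+01,  6.99687481e+00,
        6.84214581e-03, -1.89465595e-04]), 'tcp_pos': array([ 0.26992839, -0.61814373,  0.22561683]), 'eef_rot': array([ 1.79905019e+02, -9.79557730e-03, -1.56415137e+02]), 'contact_force': array([ 0.08752177, -0.32315298,  1.42974957]), 'moment': array([ 0.05087085, -0.03811749, -0.01649414]), 'gripper_width': 0.08737749422106979} 0.0188
scene 524.6526433642912 321.8470452332116 238.75682577966109 [[0.349, 0.719, -0.601, 1.359], [0.937, -0.275, 0.215, -0.21], [-0.011, -0.639, -0.77, 0.974], [0.0, 0.0, 0.0, 1.0]]
side 571.3093057136668 315.2004472132143 236.2514766101245 [[-0.849, -0.303, 0.432, 0.149], [-0.527, 0.46, -0.714, 0.849], [0.018, -0.835, -0.55, 0.742], [0.0, 0.0, 0.0, 1.0]]
wrist 335.2244711227144 321.47727364884355 242.5872814037443 [[-0.4, 0.872, 0.282, 0.193], [0.917, 0.38, 0.124, -0.652], [0.001, 0.308, -0.951, 0.385], [0.0, 0.0, 0.0, 1.0]]
```

View pics/scene0.png

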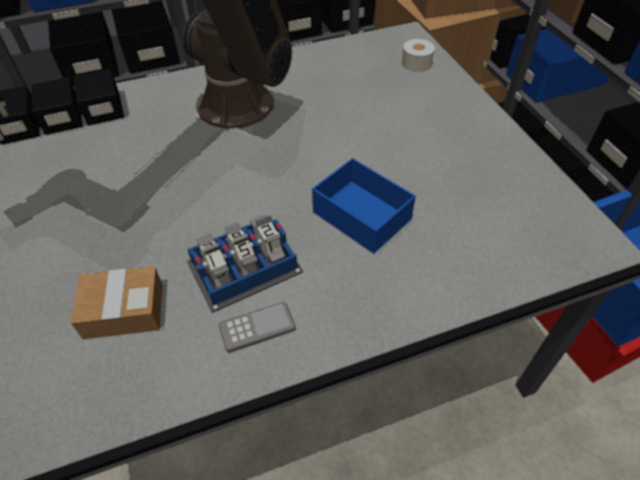

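View pics/side0.png

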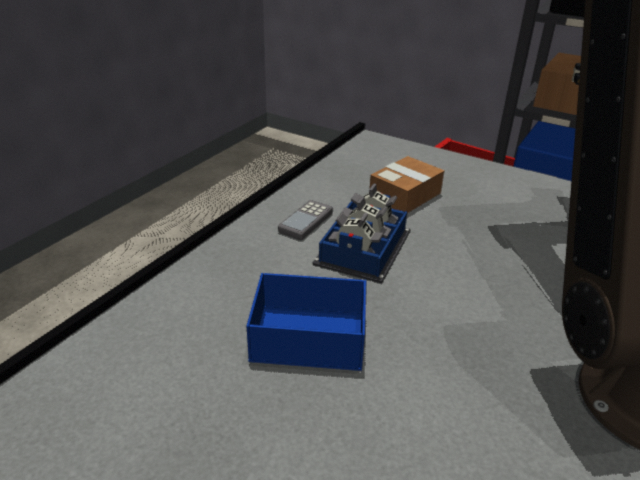

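View pics/wrist0.png

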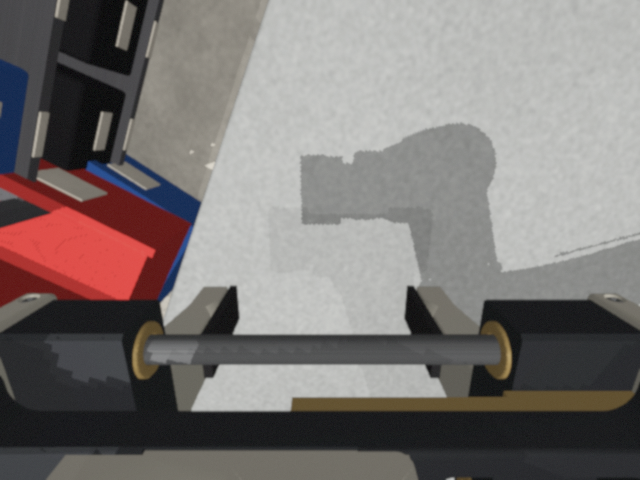

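The scene view shows the block near (245,262), the tote at (362,205), the carton at (117,302) and the terminal at (257,327). Next I'll zoom in and measure the block.

```bash
python3 - <<'E'
from h import *
c=cap('scene'); im=c['img'][205:315,170:315]
a=cv2.resize(im,(790,600),interpolation=cv2.INTER_CUBIC); cv2.imwrite('pics/sz.png',a[:,:,::-1])
P=cloud(c)
hsv=cv2.cvtColor(c['img'],cv2.COLOR_RGB2HSV)
reg=np.zeros((480,640),bool);reg[205:315,170:306]=1
blue=(cv2.inRange(hsv,(100,100,30),(130,255,255))>0)&reg&(P[...,2]>0.03)&(P[...,2]<0.1)
b=P[blue]; print(len(b),b.min(0),b.max(0))
rect=cv2.minAreaRect((b[:,:2]*1000).astype(np.float32)); print(rect)
red=(cv2.inRange(hsv,(0,120,60),(8,255,255))|cv2.inRange(hsv,(170,120,60),(180,255,255))>0)&reg
n,l,st,ce=cv2.connectedComponentsWithStats(red.astype(np.uint8))
for i in range(1,n):
    p=P[l==i]; print(st[i],ce[i],p.mean(0).round(4),plane(c,*ce[i],0.091).round(4))
s=cap('side'); im=s['img'][175:285,310:420]
cv2.imwrite('pics/ss.png',cv2.resize(im,(600,600),interpolation=cv2.INTER_CUBIC)[:,:,::-1])
E
```

```text
1908 [ 0.54105191 -0.24440675  0.03003073] [ 0.69929789 -0.02532357  0.09613671]
((616.9725952148438, -135.27847290039062), (139.1487274169922, 204.06358337402344), 8.040777206420898)
[277 225   4   3  11] [278.36363636 225.90909091] [ 0.6019 -0.041   0.0941] [ 0.5992 -0.0404  0.091 ]
[250 235   6   4  16] [252.5   236.625] [ 0.6084 -0.1029  0.0906] [ 0.6087 -0.103   0.091 ]
[223 246   6   4  19] [225.63157895 247.52631579] [ 0.6133 -0.1653  0.0859] [ 0.6176 -0.1656  0.091 ]
[195 257   6   5  20] [197.45 259.15] [ 0.6195 -0.2295  0.0819] [ 0.6271 -0.2293  0.091 ]
```

View pics/sz.png

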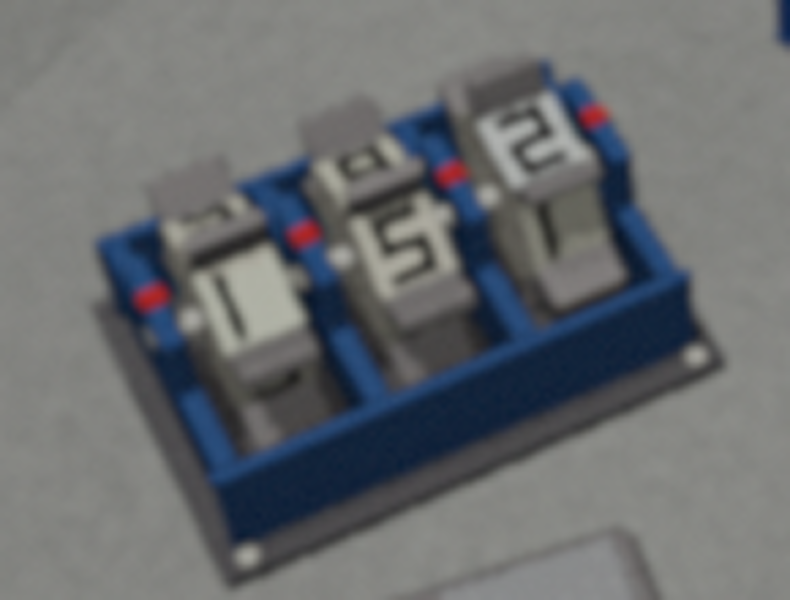

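View pics/ss.png

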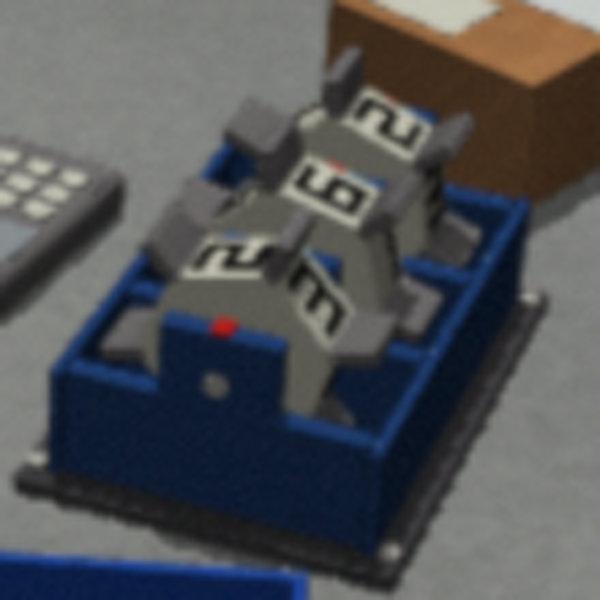

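step_arm([
  [[0, 0, -2], 7.6],
  [[0, 0, -2], 7.6],
  [[-32, 30.5, -1.5], 0],
  [[-32, 30.5, -1.5], 0],
  [[-32, 30.5, -1.5], 0],
  [[-32, 30.5, -1.5], 0],
  [[-32, 30.5, -1.5], 0],
  [[-32, 30.5, -1.5], 0],
  [[-32, 30.5, -1.5], 0],
  [[-32, 30.5, -1.5], 0],
  [[-32, 30.5, -1.5], 0],
  [[-32, 30.5, -1.5], 0],
  [[-32, 30.5, -1.5], 0],
  [[-32, 30.5, -1.5], 0],
  [[-32, 30.5, -1.5], 0],
  [[-32, 30.5, -1.5], 0],
  [[0, 0, 0], 0],
  [[0, 0, 0], 0],
], gripper=1, grip_force=10)

```text
time_s: 2.5
tcp_pos: [0.6508, -0.1305, 0.2512]
eef_rot: [180.0, -0.0, -171.6]
contact_force: [0.6, 0.7, 0.2]
gripper_width: 0.0005
```

```bash
python3 - <<'E'
from h import *
s=r.get_state(); print(s['time_s'],s['tcp_pos'],s['eef_rot'],s['contact_force'],s['gripper_width'])
c=cap('wrist','w1.png')
E
```

```text
2.5 [ 0.65082939 -0.13054978  0.25118764] [ 1.79994103e+02 -4.28593740e-02 -1.71573626e+02] [0.554708   0.68261733 0.23599349] 0.00047714021287388397
```

View pics/w1.png

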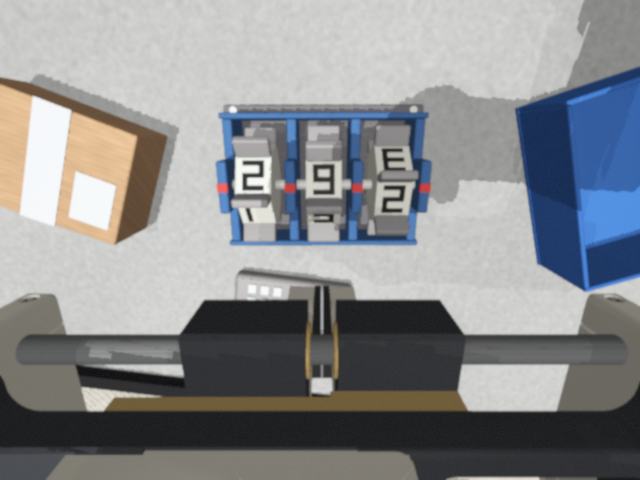

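The wrist view shows the red marks at (222,187), (290,187), (357,187) and (425,187). The right wheel has its 2 near up at (252,176), the middle has 6 near up at (323,180), and the left has a rib between 3 and 2 near up at (392,172). Now I'll work out the block pose and wheel angles.

```bash
cat > m.py <<'E'
from h import *
def marks(c,reg=None):
    hsv=cv2.cvtColor(c['img'],cv2.COLOR_RGB2HSV)
    red=((cv2.inRange(hsv,(0,120,60),(8,255,255))|cv2.inRange(hsv,(170,120,60),(180,255,255)))>0)
    n,l,st,ce=cv2.connectedComponentsWithStats(red.astype(np.uint8))
    return [(st[i],ce[i]) for i in range(1,n) if 20<st[i,4]<400 and 140<ce[i][1]<280]
def pose(c):
    p=np.array([plane(c,*m[1],0.091)[:2] for m in marks(c)]); print('marks',p.round(4).tolist())
    p=p[np.argsort(p[:,1])]
    d=p[-1]-p[0]; yaw=np.arctan2(-d[0],d[1]); print('span',np.linalg.norm(d))
    return (p.mean(0)),yaw
def toblk(P,ctr,yaw):
    cs,sn=np.cos(yaw),np.sin(yaw); q=P.copy(); x=P[...,0]-ctr[0];y=P[...,1]-ctr[1]
    q[...,0]=cs*x+sn*y; q[...,1]=-sn*x+cs*y; return q
def angles(c,ctr,yaw):
    q=toblk(cloud(c),ctr,yaw)
    for n,yc in (('L',.064),('M',0),('R',-.064)):
        m=(abs(q[...,1]-yc)<.013)&(abs(q[...,0])<.05)&(q[...,2]>.06)&(q[...,2]<.14)
        p=q[m]; 
        # rib points: radius>0.048
        rad=np.hypot(p[:,0],p[:,2]-.068); a=np.degrees(np.arctan2(p[:,0],p[:,2]-.068))
        rb=(rad>.055); print(n,'n',m.sum(),'maxrad',rad.max().round(4),'rib ang hist',[(k-90,int(h)) for k,h in zip(range(0,180,3),np.histogram(a[rb],np.arange(-90,91,3))[0]) if h>2])
        # facets: RANSAC-free line profile
        f=(rad<.043)&(rad>.034)
        best=[(np.sum(np.abs((p[f,0]*np.sin(t)+(p[f,2]-.068)*np.cos(t))-.036)<.0015),np.degrees(t)) for t in np.radians(np.arange(-60,61,1))]
        best=sorted(best,reverse=True)[:4]; print('   facet normals',[(int(b[0]),round(b[1])) for b in best])
E
python3 - <<'E'
from m import *
c=cap('wrist'); ctr,yaw=pose(c); print(ctr,np.degrees(yaw))
angles(c,ctr,yaw)
E
```

```text
marks [[0.6296, -0.229], [0.6204, -0.1659], [0.611, -0.1029], [0.6013, -0.0393]]
span 0.19179540638572204
[ 0.61556813 -0.13427404] 8.502428685504453
L n 2917 maxrad 0.061 rib ang hist [(-21, 71), (-18, 112), (-15, 123), (36, 52), (39, 93), (42, 35)]
   facet normals [(608, 19), (601, 20), (597, 18), (597, 17)]
M n 2910 maxrad 0.061 rib ang hist [(-48, 59), (-45, 87), (-42, 142), (9, 114), (12, 93), (15, 64)]
   facet normals [(635, -8), (626, -7), (625, -9), (621, -10)]
R n 2899 maxrad 0.0607 rib ang hist [(-54, 30), (-51, 81), (-48, 144), (3, 97), (6, 109), (9, 71), (60, 14), (63, 16)]
   facet normals [(589, -14), (580, -13), (578, -15), (575, -26)]
```

step_arm([
  [[19, 16.4, 25], 0],
  [[19, 16.4, 25], 0],
  [[19, 16.4, 25], 0],
  [[19, 16.3, 25], 0],
  [[0, 0, 0], 0],
  [[0, 0, 0], 0],
])

```text
time_s: 3.35
tcp_pos: [0.5669, -0.0777, 0.1525]
eef_rot: [-180.0, 0.1, -171.6]
contact_force: [-0.2, 0.0, 0.3]
gripper_width: 0.0003
```

```bash
cat >> m.py <<'E'
CTR=np.array([.6156,-.1343]);YAW=np.radians(8.5)
def tb():
    s=r.get_state(); p=toblk(np.array(s['tcp_pos'])[None],CTR,YAW)[0]
    print('t',s['time_s'],'tcp blk mm',(p*1000).round(1),'rot',np.round(s['eef_rot'],2),'F',np.round(s['contact_force'],1))
E
python3 - <<'E'
from m import *
tb()
c=cap('side','s2.png'); cv2.imwrite('pics/s2.png',cv2.resize(c['img'][120:300,280:460],(600,600),interpolation=cv2.INTER_CUBIC)[:,:,::-1])
pose_=None
# marks in side view
hsv=cv2.cvtColor(c['img'],cv2.COLOR_RGB2HSV)
for m in marks(c): print(m[0],m[1].round(1),plane(c,*m[1],.091).round(4))
E
```

```text
t 3.35 tcp blk mm [-39.8  63.2 152.5] rot [-1.7998e+02  9.0000e-02 -1.7162e+02] F [-0.2  0.   0.3]
[504 155  11  11  84] [509.1 160.1] [ 0.4261 -0.5855  0.091 ]
```

View pics/s2.png

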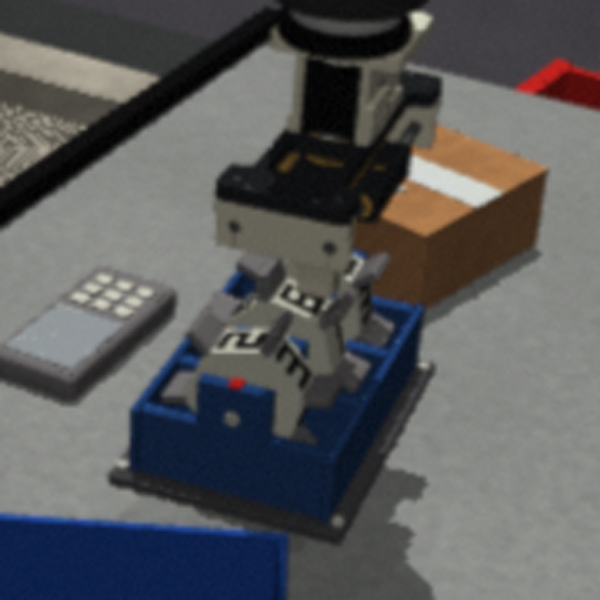

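step_arm([
  [[0, 0, 20], 0],
  [[0, 0, 19.5], 0],
  [[0, 0, 0], 0],
  [[-8, 0, 0], 0],
  [[-8, 0, 0], 0],
  [[-8, 0, 0], 0],
  [[-8, 0, 0], 0],
  [[-8, 0, 0], 0],
  [[-9, 0, 0], 0],
  [[0, 0, 0], 0],
])

```text
time_s: 4.65
tcp_pos: [0.6156, -0.0697, 0.1117]
eef_rot: [-180.0, 0.0, -171.6]
contact_force: [-0.8, -0.1, -0.1]
gripper_width: 0.0005
```

```bash
python3 - <<'E'
from m import *
tb()
c=cap('side','s3.png'); cv2.imwrite('pics/s3.png',cv2.resize(c['img'][120:300,280:460],(600,600),interpolation=cv2.INTER_CUBIC)[:,:,::-1])
E
```

```text
t 4.65 tcp blk mm [  9.6  63.9 111.7] rot [-1.800e+02  2.000e-02 -1.716e+02] F [-0.8 -0.1 -0.1]
```

View pics/s3.png

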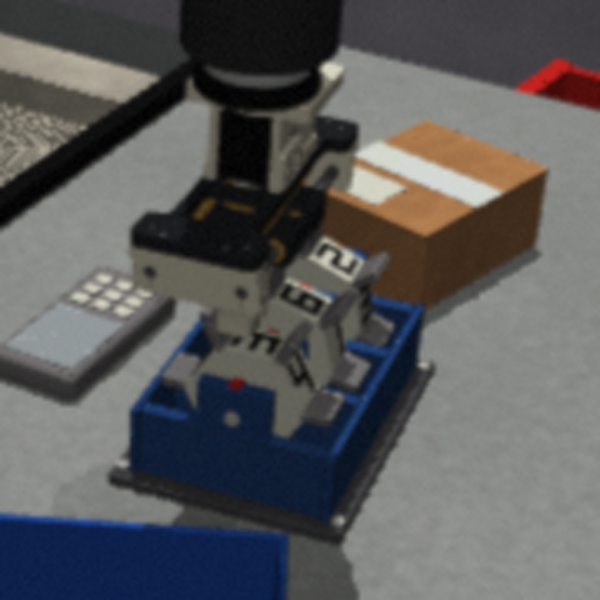

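The left 3 has come up. Next is the middle wheel, pushed from its far side.

step_arm([
  [[9, 0, 0], 0],
  [[0, 0, -18], 0],
  [[0, 0, -18], 0],
  [[-18, -32, 0], 0],
  [[-18, -32, 0], 0],
  [[0, 0, 0], 0],
  [[0, 0, 18], 0],
  [[0, 0, 17], 0],
  [[0, 0, 0], 0],
  [[8, 0, 0], 0],
  [[8, 0, 0], 0],
  [[8, 0, 0], 0],
  [[8, 0, 0], 0],
  [[7, 0, 0], 0],
  [[7, 0, 0], 0],
  [[0, 0, 0], 0],
])

```text
time_s: 6.7
tcp_pos: [0.6043, -0.1361, 0.113]
eef_rot: [180.0, -0.1, -171.6]
contact_force: [-0.1, 0.4, -0.2]
gripper_width: 0.0006
```

```bash
python3 - <<'E'
from m import *
tb()
c=cap('side','s4.png'); cv2.imwrite('pics/s4.png',cv2.resize(c['img'][120:300,280:460],(600,600),interpolation=cv2.INTER_CUBIC)[:,:,::-1])
E
```

```text
t 6.7 tcp blk mm [-1.14e+01 -1.00e-01  1.13e+02] rot [ 1.7999e+02 -6.0000e-02 -1.7162e+02] F [-0.1  0.4 -0.2]
```

View pics/s4.png

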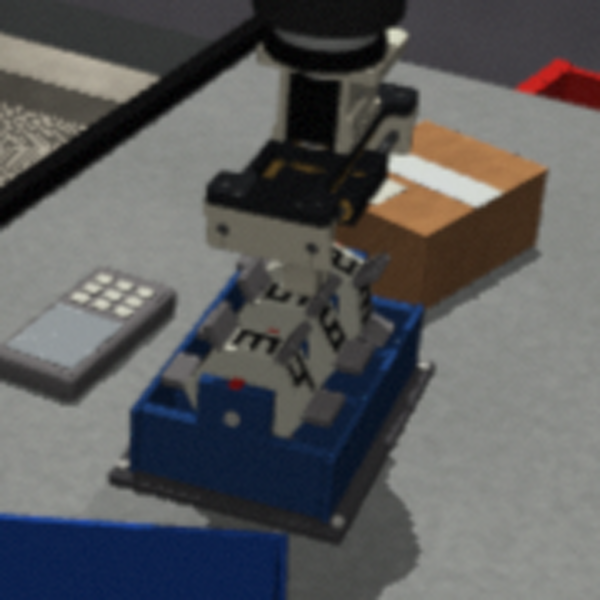

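step_arm([
  [[-10, 0, 0], 0],
  [[0, 0, -18], 0],
  [[0, 0, -18], 0],
  [[7, -32, 0], 0],
  [[7, -32, 0], 0],
  [[0, 0, 0], 0],
  [[0, 0, 18], 0],
  [[0, 0, 18], 0],
  [[0, 0, 0], 0],
  [[-5, 0, 0], 0],
  [[-7, 0, 0], 0],
  [[-7, 0, 0], 0],
  [[-7, 0, 0], 0],
  [[0, 0, 0], 0],
])

```text
time_s: 8.5
tcp_pos: [0.6373, -0.196, 0.1131]
eef_rot: [-180.0, 0.0, -171.6]
contact_force: [-1.2, 0.6, 0.5]
gripper_width: 0.0003
```

```bash
python3 - <<'E'
from m import *
tb()
E
```

```text
t 8.5 tcp blk mm [ 12.3 -64.2 113.1] rot [-1.7999e+02  4.0000e-02 -1.7159e+02] F [-1.2  0.6  0.5]
```

step_arm([
  [[11, 0, 0], 0],
  [[0, 0, -20], 0],
  [[0, 0, -30], 0],
  [[-27, 22, -30], 0],
  [[-27, 22, -30], 0],
  [[-28, 20, -25], 0],
  [[0, 0, 0], 0],
  [[0, 0, 0], 0],
])

```text
time_s: 9.5
tcp_pos: [0.6964, -0.1225, 0.2476]
eef_rot: [180.0, -0.0, -171.6]
contact_force: [-0.5, 0.3, -0.7]
gripper_width: 0.0006
```

```bash
sed -i 's/140<ce\[i\]\[1\]<280/60<ce[i][1]<280/' m.py; python3 - <<'E'
from m import *
tb()
c=cap('wrist','w2.png'); ctr,yaw=pose(c); print(ctr,np.degrees(yaw))
for m in marks(c): print(m[1])
angles(c,ctr,yaw)
cv2.imwrite('pics/w2z.png',cv2.resize(c['img'][50:230,200:440],(800,600),interpolation=cv2.INTER_CUBIC)[:,:,::-1])
E
```

```text
t 9.5 tcp blk mm [ 81.7  -0.3 247.6] rot [ 1.7998e+02 -2.0000e-02 -1.7160e+02] F [-0.5  0.3 -0.7]
marks [[0.6292, -0.2291], [0.62, -0.1654], [0.6106, -0.1031], [0.6012, -0.0394]]
span 0.19168690427523133
[ 0.61523258 -0.13423157] 8.395154483381681
[215.22 136.09]
[286.87096774 136.24731183]
[357. 136.]
[428.60576923 136.04807692]
L n 3333 maxrad 0.061 rib ang hist [(-36, 12), (-33, 100), (-30, 147), (-27, 91), (21, 21), (24, 135), (27, 102), (30, 52)]
   facet normals [(745, 5), (741, 6), (737, 4), (729, -6)]
M n 3339 maxrad 0.0608 rib ang hist [(-33, 53), (-30, 113), (-27, 185), (-24, 4), (24, 116), (27, 100), (30, 82)]
   facet normals [(732, -6), (727, -7), (726, -5), (724, 7)]
R n 3352 maxrad 0.0606 rib ang hist [(-33, 58), (-30, 109), (-27, 183), (-24, 17), (24, 95), (27, 108), (30, 87), (33, 25)]
   facet normals [(695, -6), (689, 8), (687, -5), (685, 7)]
```

View pics/w2z.png

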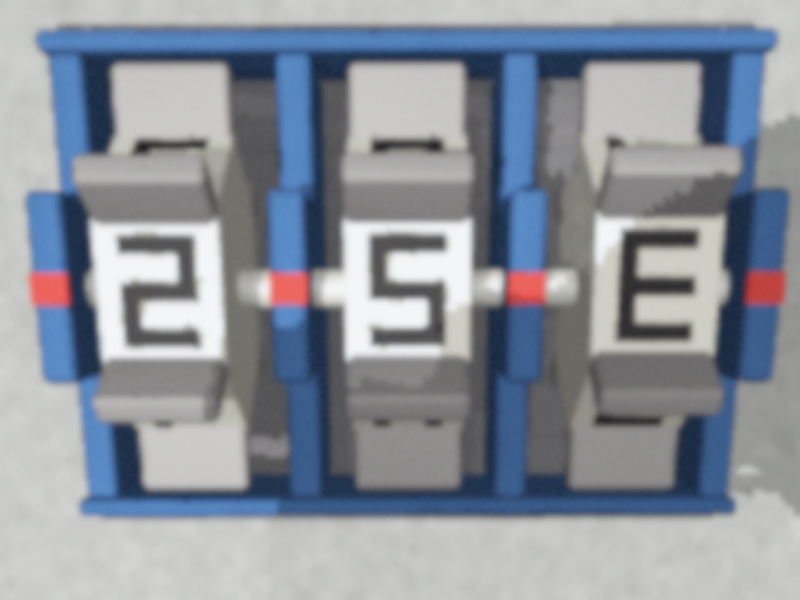

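```bash
cat >> m.py <<'E'
def slopes(c,ctr,yaw):
    q=toblk(cloud(c),ctr,yaw)
    g=(c['z_map']>0)&(abs(q[...,2])<.008)&(abs(q[...,0])<.12)&(abs(q[...,1])<.2); A=np.c_[q[g][:,:2],np.ones(g.sum())]; k=np.linalg.lstsq(A,q[g][:,2],rcond=None)[0]; print('table tilt deg',np.degrees(k[:2]).round(2),'z',k[2].round(4))
    w=c['img'].astype(int)
    for n,yc in (('L',.064),('M',0),('R',-.064)):
        m=(abs(q[...,1]-yc)<.011)&(abs(q[...,0])<.014)&(abs(q[...,2]-.1055)<.006)
        p=q[m]; A=np.c_[p[:,0],p[:,1],np.ones(len(p))]
        k=np.linalg.lstsq(A,p[:,2],rcond=None)[0]
        # ribs: tip points near top
        t=(abs(q[...,1]-yc)<.013)&(q[...,2]>.113)
        xs=q[t][:,0]
        print(n,len(p),'theta err deg',np.degrees(-k[0]).round(2),'z',k[2].round(4),'rib mean x -',xs[xs<0].mean().round(4),'+',xs[xs>0].mean().round(4),'minmax',np.percentile(xs,[1,99]).round(4), 'top z -/+',np.percentile(q[t][xs<0][:,2],90).round(4),np.percentile(q[t][xs>0][:,2],90).round(4))
E
python3 - <<'E'
from m import *
c=cap('wrist'); slopes(c,np.array([.6152,-.1343]),YAW)
E
```

```text
table tilt deg [-0.01 -0.03] z 0.0012
L 873 theta err deg -0.47 z 0.1065 rib mean x - -0.0269 + 0.0542 minmax [-0.0306  0.0653] top z -/+ 0.1203 0.3571
M 863 theta err deg 0.65 z 0.1056 rib mean x - -0.0088 + 0.0548 minmax [-0.0258  0.0862] top z -/+ 0.4068 0.3604
R 869 theta err deg 1.03 z 0.1054 rib mean x - -0.025 + 0.054 minmax [-0.0286  0.0636] top z -/+ 0.1213 0.3571
```

```bash
sed -i 's/q\[...,2\]>.113)/q[...,2]>.113)\&(q[...,2]<.13)\&(abs(q[...,0])<.045)/' m.py; python3 - <<'E'
from m import *
for i in range(4):
    c=cap('wrist'); slopes(c,np.array([.6152,-.1343]),YAW)
E
```

```text
table tilt deg [-0.   -0.03] z 0.0012
L 868 theta err deg -0.42 z 0.1063 rib mean x - -0.027 + 0.025 minmax [-0.0323  0.0302] top z -/+ 0.1203 0.1211
M 884 theta err deg 0.4 z 0.1056 rib mean x - -0.0255 + 0.0264 minmax [-0.0309  0.0319] top z -/+ 0.1211 0.1205
R 869 theta err deg 1.08 z 0.1058 rib mean x - -0.025 + 0.0265 minmax [-0.0303  0.0316] top z -/+ 0.1213 0.1203
table tilt deg [-0.01 -0.03] z 0.0012
L 883 theta err deg -0.64 z 0.1065 rib mean x - -0.0268 + 0.0249 minmax [-0.0322  0.0304] top z -/+ 0.1203 0.121
M 881 theta err deg 0.87 z 0.1056 rib mean x - -0.0254 + 0.0265 minmax [-0.0309  0.032 ] top z -/+ 0.121 0.1206
R 869 theta err deg 0.74 z 0.1055 rib mean x - -0.025 + 0.0267 minmax [-0.0303  0.0317] top z -/+ 0.1213 0.1203
table tilt deg [-0.01 -0.03] z 0.0012
L 893 theta err deg -0.68 z 0.1067 rib mean x - -0.0268 + 0.0251 minmax [-0.032   0.0306] top z -/+ 0.1204 0.1211
M 890 theta err deg 0.82 z 0.1056 rib mean x - -0.0253 + 0.0263 minmax [-0.0307  0.0313] top z -/+ 0.1211 0.1205
R 871 theta err deg 1.23 z 0.1054 rib mean x - -0.0248 + 0.0268 minmax [-0.0301  0.032 ] top z -/+ 0.1212 0.1203
table tilt deg [-0.01 -0.03] z 0.0012
L 880 theta err deg -0.3 z 0.1063 rib mean x - -0.0266 + 0.0252 minmax [-0.0318  0.0308] top z -/+ 0.1202 0.1211
M 892 theta err deg 0.09 z 0.1056 rib mean x - -0.0253 + 0.0264 minmax [-0.0304  0.0315] top z -/+ 0.121 0.1205
R 888 theta err deg 0.81 z 0.1053 rib mean x - -0.0251 + 0.0269 minmax [-0.0306  0.0323] top z -/+ 0.1213 0.1203
```

```bash
python3 - <<'E'
from m import *
c=cap('scene'); a=cv2.imread('pics/scene0.png')[:,:,::-1]
d=cv2.absdiff(cv2.cvtColor(np.ascontiguousarray(a),7),cv2.cvtColor(c['img'],7))
for n,(x0,y0,x1,y1) in dict(tote=(310,155,418,252),carton=(68,262,165,340),scanner=(215,300,300,352)).items(): print(n,(d[y0:y1,x0:x1]>40).mean().round(3))
cv2.imwrite('pics/sc_end.png',c['img'][:,:,::-1]); tb()
E
```

```text
tote 0.075
carton 0.0
scanner 0.0
t 9.85 tcp blk mm [ 82.1  -0.7 247.8] rot [ 1.8000e+02 -3.0000e-02 -1.7164e+02] F [-0.1  0.8  0.4]
```

View pics/sc_end.png

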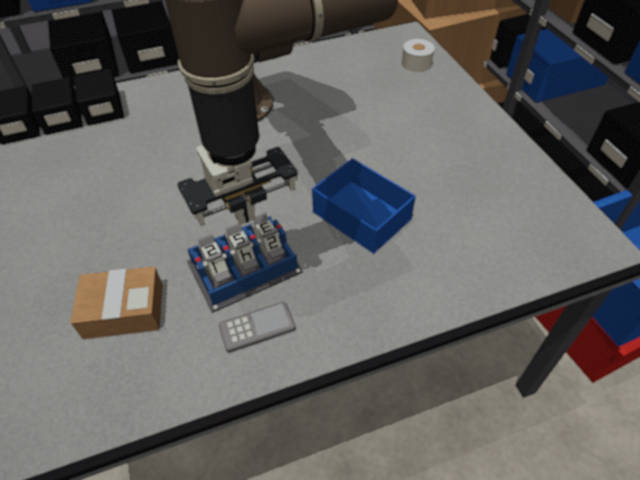

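The tote outline at (313–413, 160–250) is the same as at the start; only the arm's shadow inside it changed. The carton and terminal match their first picture, and the gripper is clear of the block.

```bash
python3 -c "
from plant import close_job
print(close_job())"
```

```text
the job is handed in; nothing more can be done
None
```

The code block now reads 3 (left), 5 (middle), 2 (right), and I handed the job in at about 9.9 s of the 54 s allowed. I rolled each wheel by pushing one rib with the shut fingertips, then backed the gripper off to about 0.25 m above the bench, touching nothing.

- **Wheel angles:** The last wrist-camera depth checks put each wheel within about 1 degree of square: left about -0.5 to -0.8, middle about +0.5, right about +1.0. The facet slopes and the rib-tip heights agreed with each other on this. I did not trim these small errors further.
- **Depth readings:** Facet heights read about 1.5 to 2.5 mm high. That does not affect the angles, and the bench itself read level.
- **Early disagreement:** The scene and wrist cameras placed the block about 2 mm apart. I used the wrist reading.
- **Bystanders:** The carton and stock terminal matched the first picture. The tote comparison changed over 7.5% of its area, which I took to be the arm's shadow because its outline looked the same.
- **Forces:** The force readings at the end of each move stayed under 2 N.

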